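Hook the stranded T-nut out from under the fixture

ROBOT

A 6-joint arm with a two-finger parallel gripper is mounted at the origin on the work surface. World frame = base frame: x ahead of the robot, y to its left, z up, the work surface at z = 0. Lengths are in m, angles in rad, forces in N, time in s.
With the tool pointing down it reaches from about 0.4 to 0.925 m from the base axis. Payload 3.4 kg.
Tool frame: the origin (TCP) lies midway between the tips of the shut fingers; the grasp point (between the pads) lies 19 mm behind it; z points along the fingers, y is the line along which they close (so a half turn about z gives the same grasp; the last joint's range is limited). The gripper opens to 85 mm and grips with 20 to 120 N. Pads are 22 mm wide; open, the fingers measure 114 mm over their backs; the gripper's body (76 mm by 85 mm) begins 54 mm behind the grasp point. The pads swing forward as they close: fully open they stand 13 mm farther back than shut.
Start: joints at [1.137, 0.307, 1.506, -0, 1.328, -0.073], TCP at [0.202, 0.538, 0.207] pointing down, gripper open.
Joint ranges: [-3.12, 3.12], [-1.05, 2.28], [0.14, 2.33], [-1.42, 4.57], [0.1, 2.73], [-2.68, 2.68]. Speed limits (rad/s): [2.57, 2.57, 3.14, 3.14, 3.14, 3.14].

INTERFACE

Orientations are given as a unit quaternion [w, x, y, z].
In Python, from workcell import robot gives the robot as it stands. The module is installed in compiled form; this text tells all that it offers.
- The arm moves only by the shell command python3 -m pendant 'ROWS' [FORCE]. ROWS is JSON, one flat list of numbers, 7 for each row, row after row: the shift along the tool's x, y, z in mm, then the turn, a rotation vector about the tool's x, y, z in rad, then the gripper command: -1 is shut, 1 is fully open, values between are in proportion. In form: [tx, ty, tz, wx, wy, wz, claw, tx, ty, tz, wx, wy, wz, claw, ...]. A call has 1 to 20 rows; each row shifts and turns the commanded pose from where the row before left it, along the tool's axes as they then stand; what a row does not reach is not made up. A row lasts 1/8 s, in which the tool goes at most 62.5 mm and 10.7 degrees, less where a joint would pass 70% of its speed; a pose out of reach is approached as far as the arm can. A call with a gripper value outside its range is refused whole. The fingers move at their own pace and stop on an object; FORCE is the grip in N (left out, the last holds). Time passes only in rows, so rows that do not move let the fingers close. It gives the time, the measured TCP pose, the force, the opening and the grip force at its end, in the units of the state.
- robot.sense(): the state, without advancing time (a new reading comes with each control period).
- robot.get_image(name): name is "side" or "top"; returns a dict with "color" (420x560x3 uint8, blue, green, red), "fx", "fy", "cx", "cy" (pixels), "extrinsics" (4x4, takes a point from camera to world coordinates). Camera axes: x right, y down, z forward; pixel columns grow to the right and rows downward; lengths in m; the calibration is good to about 2 mm. A picture is of the moment at which its call begins. There is no depth.
- robot.finish_job(): hands the job in; it is judged then, once.
The state is a dict: "t": time; "qpos": joint angles; "qvel": joint speeds; "joint_torque": joint torques, N m; "position": TCP position; "eef_rot": TCP orientation; "wrist_force": force on the tool from outside, world axes, zero at the start; "moment": the same for the moment, N m; "opening": finger opening in m; "gripper_force": force on a finger pad.
Only numpy, scipy, OpenCV 4.12 (cv2) and the standard library are available. Lean on these libraries where they do the work, as an engineer would, in place of code of your own. Each camera call takes 0.05 s, during which the arm holds its last target. There are 200 camera calls.

TASK

A T-nut has been left in the middle T-slot, half under the front edge of the fixture where no finger can get at it. Take the hooked pick from its rack, reach its foot in under the fixture and feel its tip down into the nut's tapped hole; then press the nut lightly down off the slot's lips with the foot, draw it along so, and ease it off the open end into the chip trough, never forcing it (18 N is too much). Hang the pick back in its slot in the rack, and leave everything else as it lies.

Things in the scene. Friction and masses are not known exactly. Their poses are not given: they have to be found in the camera images.
- bed: Steel T-slot bed, fixed, on levelling pads that put its underside 0 to 10 mm above the table. 260 wide (x), 50 mm high, from y = -160 to +240; origin on its underside. Three T-slots along y at x = -80, 0, +80: throat 18 wide, 18 deep; undercut 30 wide, 12 high. All open at the -y end into a chip trough, y = -160 to -245, its floor 36 and rim 24 mm below the bed's top.
- slot_mouth (a point): Middle of the open (-y) end of the middle T-slot, level with the bed's top face, axes as the bed's. The nut leaves the slot towards -y.
- fixture: Fixed steel plate with a cast cylinder head on it. Origin: on the bed's top, over the middle slot, at the plate's front edge (towards the trough); y along the slot, away from the trough. Plate 240 x 215 x 20, underside 16 mm above the bed's top: a gap 20 mm deep (y 0 to 20) up to a riser whose key fills the throat. Plate top 36, screws 39, casting (y 97 to 203) 108 mm above the bed.
- nut_hole (a point): T-nut in the middle slot: base 28 x 28 x 10 under the lips, neck 17 x 28 (along the slot) x 10 mm. Point: mouth of its tapped hole, mid top face, 8 mm below the bed's top; hole 14 mm wide, 20 deep, 1 to 5 mm behind the fixture's edge. Axes as the bed's. A spring below holds it up to the lips: 4 N sinks it 1.5 mm, all it can; it drags at 2 to 6 N; tipping off the slot's end (6 mm drop) it can bind.
- rack: Grey sheet-steel rack, fixed; origin on the table under its centre. Top plate 170 (x) by 100 (y), top face 70 mm above the table, with a slot 23 wide (x) by 65 long (y) at its centre for the pick, and a round hole 62 mm to either side (along x) with a hand tool in each, standing 40 mm above the plate.
- rack_seat (a point): Point on the rack's top face where the pick's stem axis passes when it hangs right: 20.5 mm from the slot's centre towards the rack's -y; axes as the rack's. Hung up, the pick's foot points to the rack's +y.
- hook_grip (a point): Centre of the handle of the hooked pick, hanging upright in the rack. Axes: z up, y the way the foot points. Handle: square bar 18 x 18 x 57 mm; below it a collar 34 x 34 x 5 rests on the rack (its underside 34 below this point); stem 12 x 12; foot 14 wide, 6 thick, to 47 from the stem's axis, underside 84 below this point; under it a round tip 11 thick, 8 long, its end raked 1 mm to the stem. 220 g.
- hook_tip (a point): Middle of the flat lower end of the pick's tip: 35 mm along y from the stem's axis and 92 mm below the centre of the handle; axes as the pick's.
- scriber: Black-handled scriber standing in the rack's -x hole; stays.
- deburrer: Black-handled deburring tool standing in the rack's +x hole; stays.
- spare_nut: Another, plain T-nut, 28 x 28 x 20 mm, lying on the bed's top; stays.
- stud: Stud 16 x 85 mm with a hexagon nut on it, lying on the bed's top; stays.
- strap: Slotted strap clamp, 94 x 22 x 14 mm, on the table; stays.
- wrench: Ring and open-end wrench, 190 mm, on the table; stays.
- brush: Flat brush, 200 mm, on the table; stays.
- toolholder: Taper tool holder, 63 mm wide, 112 mm high, standing flange down on the table; stays.
There are look-alikes about, which are no part of the job. Of the things that look like the rack, take the one that is farthest from the robot's base at the start.

How it is judged:
On the way, in this order (a step that is already met when the one before it is completed fails the run):
1. the pick's tip is down in the tapped hole (at least 4 mm) while the nut is still within 10 mm of where it lay (horizontal distance between hook_tip and nut_hole below 0.004 m and z of hook_tip in the frame of nut_hole below -0.004 m and distance of nut_hole from where it was at the start of the episode below 0.01 m), for 0.1 s.
2. the nut, drawn more than 20 mm along and still 20 mm or more inside the slot, is kept pressed down off the lips by the pick's foot (its top at least 0.5 mm lower than it lay) for 0.3 s (distance of nut_hole from where it was at the start of the episode above 0.02 m and y of nut_hole in the frame of slot_mouth above 0.02 m and z of nut_hole in the frame of slot_mouth below -0.0085 m and z of hook_tip in the frame of nut_hole below -0.004 m), for 0.3 s.
3. the nut is clear of the slot's end, over or in the chip trough (y of nut_hole in the frame of slot_mouth below -0.014 m), for 0.1 s.
At the end, for the whole second after the job is handed in: The nut lies at rest down in the chip trough (its hole 13 to 85 mm beyond the slot's end and at least 10 mm below the bed's top), and the pick hangs upright in its slot in the rack: stem within 12 mm of the seat point, collar down on the rack within 4 mm, tilt under 0.1 rad (y of nut_hole in the frame of slot_mouth between -0.085 and -0.013 m and x of nut_hole in the frame of slot_mouth between -0.13 and 0.13 m and z of nut_hole in the frame of slot_mouth below -0.01 m and linear speed of nut below 0.02 m/s and horizontal distance between hook_grip and rack_seat below 0.012 m and z of hook_grip in the frame of rack_seat between 0.03 and 0.038 m and angle between hook_grip's own z axis and vertical below 0.1 rad); the robot touches nothing.
It fails at once if the pick is forced against the nut with more than 18 N (contact force between hook and nut above 18 N).
It fails at once if the pick is leant on the bed with more than 18 N (contact force between hook and bed above 18 N).
It fails at once if the pick is jammed against the fixture with more than 18 N (contact force between hook and fixture above 18 N).
It fails at once if the fingers touch the nut instead of the pick (contact force between the fingers and nut above 0.5 N).
It fails at once if one of the other things is moved by more than 25 mm (distance of any of scriber, deburrer, spare_nut, stud, strap, wrench, brush, toolholder from where it was at the start of the episode above 0.025 m).
It also fails if it takes over 72 s, if anything falls off the work surface, if the arm or the gripper's body presses on something with over 40 N, if the wrist force passes 120 N, or if a joint passes its speed limit or range.

## Working session

There is one attempt and no reset: what is moved stays moved. The work goes in short steps, Python scripts to look and compute and a shell command to move; the robot and the scene stay as the last step left them, time stands still between calls to the robot, and variables do not carry over. Pictures are saved under pics/ and viewed, at most 10 in all, crops included, and the job is handed in when it is done.

```bash
mkdir -p pics; python3 - <<'E'
from workcell import robot
import cv2,numpy as np
print(robot.sense())
for n in("side","top"):
    d=robot.get_image(n);cv2.imwrite(f"pics/{n}0.png",d["color"])
    np.savez(f"{n}0.npz",img=d["color"],K=[d["fx"],d["fy"],d["cx"],d["cy"]],E=d["extrinsics"])
    print(n,d["fx"],d["fy"],d["cx"],d["cy"],np.round(d["extrinsics"],3).tolist())
E
```

```text
{'t': 0.0, 'qpos': array([ 1.13750694e+00,  3.07568559e-01,  1.50764360e+00, -2.83337535e-05,
        1.32842459e+00, -7.34918999e-02]), 'qvel': array([ 0.00074589, -0.0006956 , -0.00106727,  0.0001397 ,  0.00051596,
       -0.00238114]), 'joint_torque': array([-1.76128495e-03, -4.57557571e+01, -2.51916146e+01, -2.75916864e-04,
        1.32665638e-02,  1.41658026e-05]), 'position': array([0.2021652 , 0.53749571, 0.20559489]), 'eef_rot': array([-2.42904408e-04,  1.78926501e-01,  9.83861912e-01, -9.92857775e-04]), 'wrist_force': array([-0.37120979,  0.02058747,  0.433226  ]), 'moment': array([ 0.00291854,  0.03251902, -0.00568745]), 'gripper_force': 0.0, 'opening': 0.0852060626754159}
side 425.74244827601206 425.74244827601206 281.92843003366346 207.28332909677653 [[0.975, -0.156, 0.157, 0.294], [-0.221, -0.719, 0.659, -0.79], [0.01, -0.677, -0.736, 0.999], [0.0, 0.0, 0.0, 1.0]]
top 492.8068341223982 492.8068341223982 277.3267742253679 200.53306904442888 [[-0.019, -0.983, 0.183, 0.225], [-1.0, 0.019, -0.002, 0.006], [-0.001, -0.183, -0.983, 1.406], [0.0, 0.0, 0.0, 1.0]]
```

View pics/side0.png

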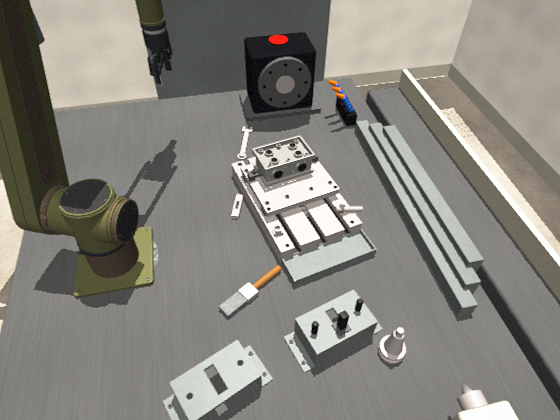

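View pics/top0.png

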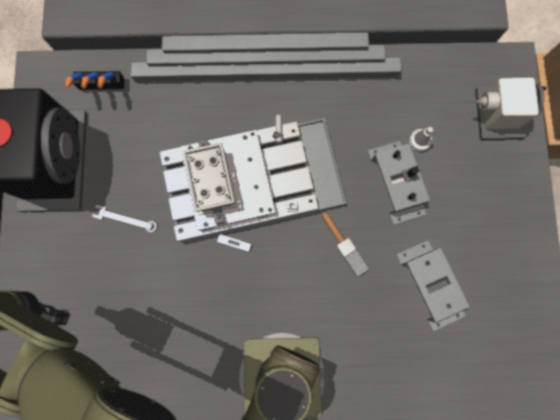

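The side view shows the occupied rack at (335,325) and the bed at (300,200), with the trough at (330,255). In the top view the occupied rack is at (402,180). The empty look-alike at (437,285) is nearer the base. I'll zoom in next.

```bash
python3 - <<'E'
import cv2,numpy as np
t=np.load("top0.npz")["img"];s=np.load("side0.npz")["img"]
cv2.imwrite("pics/topz.png",cv2.resize(t[105:245,155:355],(800,560),interpolation=cv2.INTER_CUBIC))
a=cv2.resize(s[130:285,225:385],(580,562),interpolation=cv2.INTER_CUBIC)
cv2.imwrite("pics/sidez.png",cv2.resize(s[130:285,225:385],None,fx=3.75,fy=3.75,interpolation=cv2.INTER_CUBIC))
r=np.hstack([cv2.resize(t[130:230,360:440],(400,500),interpolation=cv2.INTER_CUBIC),cv2.resize(s[285:375,280:352+8],(400,450),interpolation=cv2.INTER_CUBIC)[:450].copy() if 0 else cv2.copyMakeBorder(cv2.resize(s[285:375,285:385],(400,360),interpolation=cv2.INTER_CUBIC),0,140,0,0,cv2.BORDER_CONSTANT)])
cv2.imwrite("pics/rackz.png",r)
E
```

```text
(no output)
```

View pics/topz.png

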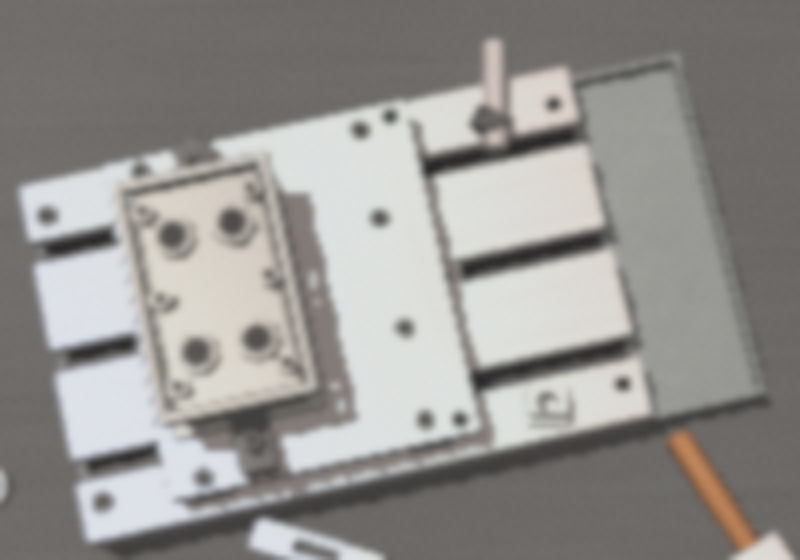

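View pics/sidez.png

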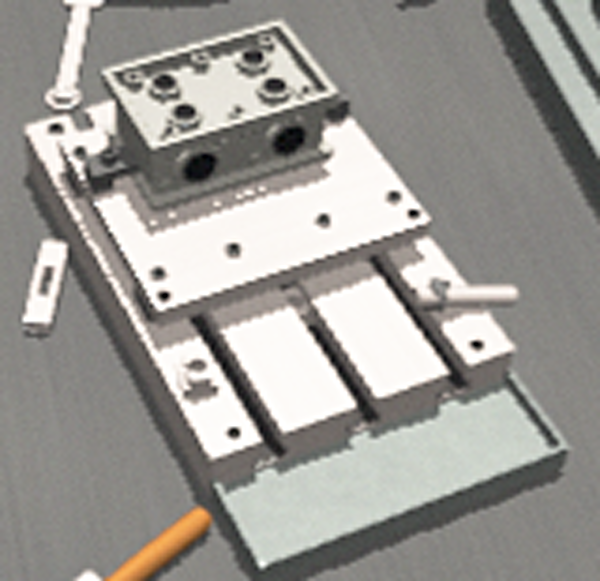

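View pics/rackz.png

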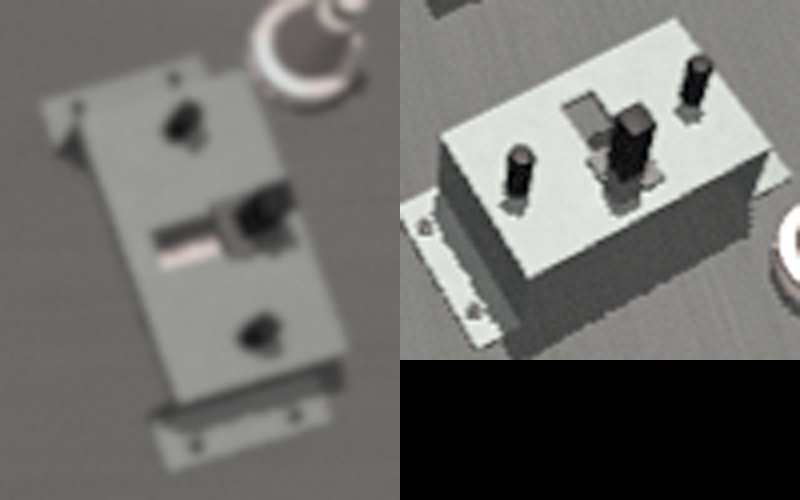

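Corner positions were read from the zoomed crops: bed and plate in topz and sidez, rack top and handle in rackz. Now I'll fit the poses.

```bash
cat > h.py <<'E'
import numpy as np,cv2
from scipy.optimize import least_squares
C={n:np.load(f"{n}0.npz") for n in("top","side")}
def proj(n,P):
    E=C[n]["E"];f,g,cx,cy=C[n]["K"];p=np.linalg.inv(E)@np.append(P,1)
    return np.array([f*p[0]/p[2]+cx,g*p[1]/p[2]+cy])
def W(p,q):
    c,s=np.cos(p[2]),np.sin(p[2]);return np.array([p[0]+c*q[0]-s*q[1],p[1]+s*q[0]+c*q[1],p[3]+q[2]])
def px(u,s,o): return (np.array(u)+.5)/s-.5+np.array(o)
E
cat > fit.py <<'E'
from h import *
T=lambda u:("top",px(u,4,(155,105)));S=lambda u:("side",px(u,3.75,(225,130)))
m=1e-3
bed=[(T((88,543)),(-130,240,0)),(T((20,187)),(130,240,0)),(T((570,66)),(130,-160,0)),(T((652,414)),(-130,-160,0)),
(T((680,56)),(130,-245,-24)),(T((766,397)),(-130,-245,-24)),(S((212,462)),(-130,-160,0)),(S((514,350)),(130,-160,0)),(S((27,125)),(-130,240,0)),
(S((262,572)),(-130,-245,-24)),(S((567,450)),(130,-245,-24))]
fx=[(S((155,312)),(-120,0,36)),(S((430,217)),(120,0,36)),(T((408,103)),(120,0,36)),(T((480,432)),(-120,0,36))]
def res(p):
    r=[proj(n,W(p,np.array(q)*m))-u for (n,u),q in bed]
    r+=[proj(n,W(p,(np.array(q)*m+[0,p[4],0])))-u for (n,u),q in fx]
    return np.array(r).ravel()
s=least_squares(res,[.5,0,0,.055,0],loss="soft_l1");print("bed x y yaw ztop, fixY",s.x.round(4));print(s.fun.reshape(-1,2).round(1).tolist())
p=s.x;print("mouth",W(p,[0,-.16,0]),"edge",W(p,[0,p[4],0]))
T=lambda u:("top",px(u,5,(360,130)));S=lambda u:("side",px(u,4,(285,285)))
rk=[(T((85,112)),(85,50,0)),(T((242,79)),(85,-50,0)),(T((175,403)),(-85,50,0)),(T((345,352)),(-85,-50,0)),
(S((130,277)),(-85,-50,0)),(S((370,150)),(85,-50,0)),(S((43,137)),(-85,50,0)),(S((277,20)),(85,50,0)),
(S((120,152)),(-62,0,40)),(S((300,63)),(62,0,40)),(S((234,118)),(0,-20.5,62.5)),(T((275,195)),(0,-20.5,62.5))]
def res(p): return np.array([proj(n,W([*p,.07],np.array(q)*m))-u for (n,u),q in rk]).ravel()
s=least_squares(res,[.5,-.3,0],loss="soft_l1");print("rack",s.x.round(4));print(s.fun.reshape(-1,2).round(1).tolist())
q=[*s.x,.07];print("seat",W(q,[0,-.0205,0]))
np.savez("fit.npz",bed=p,rack=q)
E
python3 fit.py
```

```text
bed x y yaw ztop, fixY [ 0.5479  0.0732  0.2044  0.0556 -0.0389]
[[-0.0, -0.4], [0.0, -0.5], [-0.4, -0.0], [0.5, -0.1], [0.1, -0.9], [0.5, -0.9], [-1.2, -0.1], [-0.5, 0.4], [-1.5, 0.8], [-1.4, -0.5], [-0.1, 0.1], [-0.1, -0.0], [-0.4, 1.3], [-0.9, -1.2], [0.1, -0.6]]
mouth [ 0.58039341 -0.08344356  0.05559303] edge [0.55582532 0.03510212 0.05559303]
rack [ 0.5373 -0.3433  0.2649]
[[-1.9, 0.3], [0.4, -2.7], [-0.4, -0.5], [-0.0, -0.4], [-1.1, 0.4], [0.1, -0.0], [-0.9, -0.5], [-0.5, 0.2], [-0.0, 0.7], [-0.0, 0.6], [0.5, 0.1], [-0.1, -0.4]]
seat [ 0.5426343  -0.36305729  0.07      ]
```

Bed top is at z 55.6 mm with yaw 0.204. The rack fit is at yaw 0.265, and its handle residual is under 0.5 px. Now a small planner that prints rows in tool axes.

```bash
cat > plan.py <<'E'
import numpy as np
from scipy.spatial.transform import Rotation as R
from workcell import robot
def rows(wps,claw,pose=None,step=50,ang=.16):
    """wps: [(x,y,z,yaw)] tool-down, yaw as pick frame (tool x=pick x, y=-pick y); prints rows"""
    if pose is None:
        s=robot.sense();p=s["position"];q=R.from_quat(np.roll(s["eef_rot"],-1))
    else: p,q=pose
    p=np.array(p,float);out=[]
    for x,y,z,yaw in wps:
        tgt=R.from_matrix([[np.cos(yaw),np.sin(yaw),0],[np.sin(yaw),-np.cos(yaw),0],[0,0,-1]]).inv()
        tgt=R.from_matrix(np.column_stack([[np.cos(yaw),np.sin(yaw),0],[np.sin(yaw),-np.cos(yaw),0],[0,0,-1]]))
        P=np.array([x,y,z]);n=max(1,int(np.ceil(max(np.linalg.norm(P-p)*1e3/step,(q.inv()*tgt).magnitude()/ang))))
        for k in range(n,0,-1):
            d=np.round(q.inv().apply((P-p)/k)*1e3,1 if step<30 else 0);w=np.round((q.inv()*tgt).as_rotvec()/k,3)
            out.append([*d.tolist(),*w.tolist(),claw]);p=p+q.apply(d/1e3);q=q*R.from_rotvec(w)
    print(len(out),",".join(f"{v:g}" for r in out for v in r));print("end",p.round(4));return p,q
E
python3 - <<'E'
from plan import *
rk=np.load("fit.npz")["rack"];yaw=rk[2]
rows([(.45,.1,.215,-1.05),(.5426,-.3631,.16,yaw)],1)
E
```

```text
26 -24,-20,-1,-0,-0,-0.153,1,-21,-24,-1,-0,-0,-0.153,1,-17,-26,-0,-0,-0,-0.153,1,-13,-29,-1,-0,-0,-0.153,1,-8,-30,-0,0,-0,-0.153,1,-3,-31,-1,0,-0,-0.153,1,1,-31,-0,0,-0,-0.153,1,6,-31,-1,0,-0,-0.153,1,11,-30,-0,0,-0,-0.153,1,15,-28,-1,0,-0,-0.153,1,19,-25,-0,0,-0,-0.154,1,23,-22,-1,0,-0,-0.153,1,26,-18,-0,0,-0,-0.154,1,28,-13,-1,0,-0,-0.153,1,30,-9,-0,0.001,-0.001,-0.154,1,31,-5,-1,0,-0,-0.153,1,45,15,6,0,-0,-0.132,1,42,21,5,0,-0,-0.131,1,39,26,6,0,-0,-0.132,1,36,31,5,0,0,-0.131,1,31,35,6,0,0,-0.132,1,26,39,5,0,0,-0.131,1,21,43,6,0,0,-0.132,1,15,45,5,0,0,-0.131,1,9,46,6,0,0,-0.132,1,3,48,5,0,0,-0.131,1
end [ 0.5422 -0.3636  0.1603]
```

```bash
python3 - <<'E'
from plan import *
rk=np.load("fit.npz")["rack"];yaw=rk[2]
rows([(.45,.1,.215,1.5),(.5426,-.3631,.16,yaw)],1,step=52)
E
```

```text
20 -39,-32,-1,-0,0,0.128,1,-42,-27,-1,-0,0,0.128,1,-46,-21,-1,-0,0,0.128,1,-48,-16,-1,-0,0,0.128,1,-49,-9,-1,-0,0,0.128,1,-50,-3,-1,-0,0,0.128,1,-50,4,-1,-0,0,0.128,1,-49,10,-1,-0,0.001,0.129,1,-48,16,-0,-0.001,0,0.128,1,-46,22,-1,-0,0.001,0.129,1,-45,13,5,-0,-0,0.123,1,-44,18,6,-0,-0,0.124,1,-41,23,5,-0,-0,0.123,1,-38,28,6,-0,-0,0.124,1,-34,33,5,-0,-0,0.123,1,-30,36,6,-0,-0,0.124,1,-25,40,5,-0,-0,0.123,1,-20,43,6,-0,-0,0.124,1,-15,45,5,-0,-0,0.123,1,-9,46,6,-0,-0,0.124,1
end [ 0.5423 -0.363   0.1599]
```

```bash
python3 -m pendant '[-39,-32,-1,0,0,0.128,1,-42,-27,-1,0,0,0.128,1,-46,-21,-1,0,0,0.128,1,-48,-16,-1,0,0,0.128,1,-49,-9,-1,0,0,0.128,1,-50,-3,-1,0,0,0.128,1,-50,4,-1,0,0,0.128,1,-49,10,-1,0,0,0.128,1,-48,16,0,0,0,0.128,1,-46,22,-1,0,0,0.128,1,-45,13,5,0,0,0.123,1,-44,18,6,0,0,0.124,1,-41,23,5,0,0,0.123,1,-38,28,6,0,0,0.124,1,-34,33,5,0,0,0.123,1,-30,36,6,0,0,0.124,1,-25,40,5,0,0,0.123,1,-20,43,6,0,0,0.124,1,-15,45,5,0,0,0.123,1,-9,46,6,0,0,0.124,1]' 70; python3 - <<'E'
from plan import *
rk=np.load("fit.npz")["rack"];yaw=rk[2]
rows([(.5426,-.3631,.085,yaw)],.3)
import cv2
from h import proj
d=robot.get_image("side");a=d["color"];cv2.imwrite("pics/a.png",cv2.resize(a[250:390,260:420],None,fx=3.75,fy=3.75,interpolation=cv2.INTER_CUBIC))
E
```

```text
t: 2.6
position: [0.5435, -0.3636, 0.1598]
eef_rot: [-0.0, 0.991, 0.131, -0.0]
wrist_force: [-0.0, -0.1, -0.0]
opening: 0.0857
gripper_force: 0.0
2 -0,-0,37,-0,0,-0.001,0.3,-1,-1,38,-0.001,0,-0.001,0.3
end [ 0.5422 -0.3628  0.0848]
```

View pics/a.png

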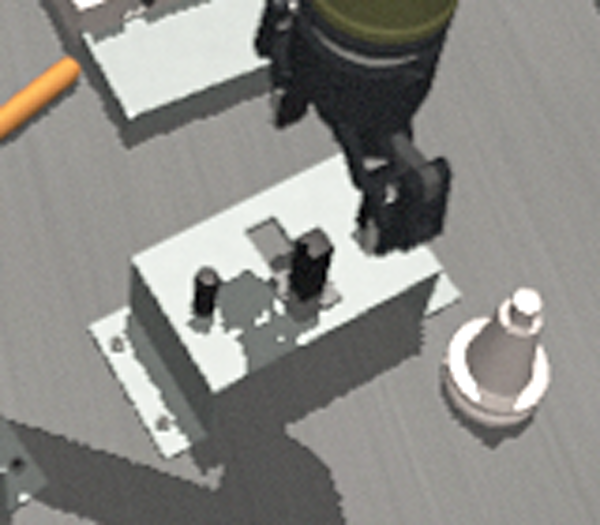

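The handle is at (313,240) in this crop. The fingers straddle it along rack y, one at about (280,80) and one at about (400,210), and still sit higher than the handle. I'll check the projections before descending.

```bash
python3 - <<'E'
from h import *
print(proj("side",np.array([.5435,-.3636,.17])),proj("side",np.array([.5426,-.3631,.1325])))
c,s=np.cos(.265),np.sin(.265)
for k in(-.05,.05): print((proj("side",np.array([.5435-s*k,-.3636+c*k,.175]))-[260,250])*3.75)
E
```

```text
[346.06506078 305.94521709] [343.5935589  314.26803654]
[373.53356188 275.68449523]
[277.13440832 139.54473495]
```

```bash
python3 -m pendant '[-1,0,25,0,0,0,1,0,0,25,0,0,0,1,0,0,25,0,0,0,1,0,0,0,0,0,0,1]'; python3 - <<'E'
from plan import *
import cv2
from h import proj
o=[]
for n,(r,c) in dict(side=(260,290),top=(130,360)).items():
    d=robot.get_image(n);o.append(cv2.resize(d["color"][r:r+100,c:c+80],(400,500),interpolation=cv2.INTER_CUBIC))
cv2.imwrite("pics/b.png",np.hstack(o))
E
```

```text
t: 3.15
position: [0.5406, -0.3608, 0.0828]
eef_rot: [-0.002, 0.991, 0.133, -0.002]
wrist_force: [-0.5, 0.4, 0.2]
opening: 0.0854
gripper_force: 0.0
```

View pics/b.png

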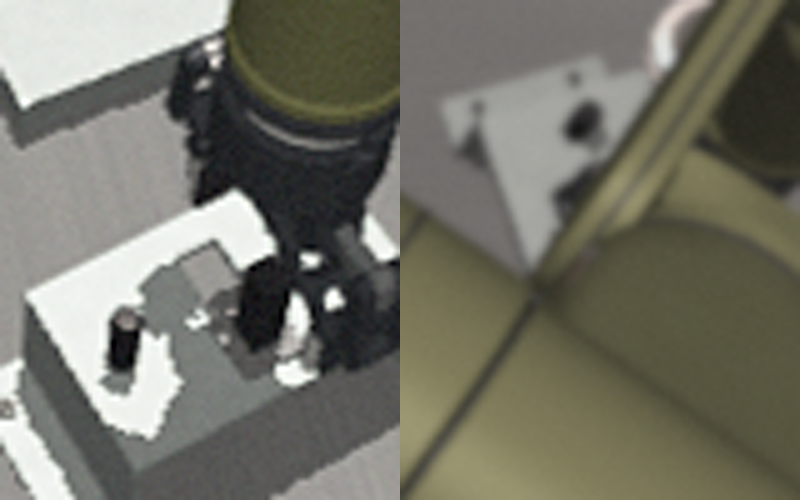

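```bash
python3 - <<'E'
from h import *
for x in(-.011,.011):
  for k in(-.0427,-.057):
   for z in (.096,.12):
    print(x,k,z,((proj("side",W([.5406,-.3608,.265,0],[x,k,z]))-[290,260])*5).round())
E
```

```text
-0.011 -0.0427 0.096 [285. 394.]
-0.011 -0.0427 0.12 [292. 370.]
-0.011 -0.057 0.096 [303. 421.]
-0.011 -0.057 0.12 [310. 397.]
0.011 -0.0427 0.096 [325. 373.]
0.011 -0.0427 0.12 [333. 348.]
0.011 -0.057 0.096 [344. 399.]
0.011 -0.057 0.12 [351. 375.]
```

Near pad matches the prediction, with its lower left at about (283,380) and the handle between the fingers. I'll apply a small correction and close.

```bash
python3 -m pendant '[1,3,-2,0,0,0,1,0,0,0,0,0,0,1,0,0,0,0,0,0,-1,0,0,0,0,0,0,-1,0,0,0,0,0,0,-1,0,0,0,0,0,0,-1,0,0,0,0,0,0,-1,0,0,0,0,0,0,-1]' 80; python3 -c "
from workcell import robot
s=robot.sense();print(s)"
```

```text
t: 4.25
position: [0.5445, -0.365, 0.0877]
eef_rot: [0.0, 0.991, 0.133, 0.0]
wrist_force: [0.7, 0.3, 3.1]
opening: 0.0164
gripper_force: 78.9
{'t': 4.25, 'qpos': array([-6.55066797e-01,  5.16220889e-01,  1.47794472e+00,  2.34866047e-04,
        1.14719427e+00,  6.48822892e-01]), 'qvel': array([-0.00081379, -0.00145259, -0.00183231, -0.00139782,  0.00116557,
       -0.00083351]), 'joint_torque': array([-5.33341337e-01, -5.41995835e+01, -2.19161886e+01, -2.38952413e-01,
       -2.49310322e-01, -1.04865222e-02]), 'position': array([ 0.54451232, -0.36498881,  0.08774267]), 'eef_rot': array([7.08707633e-06, 9.91114722e-01, 1.33009712e-01, 1.57977110e-04]), 'wrist_force': array([0.74415229, 0.30835951, 3.08837671]), 'moment': array([ 0.12630746, -0.0077634 , -0.01121525]), 'gripper_force': 78.87903213500977, 'opening': 0.016350592023067382}
```

Gripped: opening 16.4 mm at 79 N. With the pick hung at grip z 104 mm, the tip is 75.7 mm below the TCP. Next, lift out and carry it to a point over the bed beside the middle slot.

```bash
python3 - <<'E'
from plan import *
from h import W
f=np.load("fit.npz");b=f["bed"];np.savez("grasp.npz",tcp=[.5445,-.365,.0877])
t=W(b,[.025,b[4]-.08,0])
s=robot.sense()["position"]
rows([(s[0],s[1],.215,.267),(t[0],t[1],.215,b[2]),(t[0],t[1],.0757+b[3]+.01,b[2])],-1,step=40)
E
```

```text
15 0,0,-32,0,-0,-0,-1,0,0,-32,0,-0,-0,-1,0,0,-32,0,-0,-0,-1,0,0,-31,0,-0,-0,-1,15,-34,-0,0,-0,0.007,-1,15,-34,-0,0,-0,0.007,-1,15,-34,-0,0,-0,0.007,-1,14,-34,-0,0,-0,0.007,-1,14,-34,-0,0,-0,0.007,-1,14,-34,-0,0,-0,0.007,-1,14,-34,-0,0,-0,0.007,-1,14,-34,-0,0,-0,0.007,-1,13,-33,-0,0,-0,0.006,-1,-0,-0,37,0,-0,0,-1,-0,-0,36,0,-0,0,-1
end [ 0.5967 -0.0383  0.1418]
```

```bash
python3 -m pendant '[0,0,-10,0,0,0,-1,0,0,-32,0,0,0,-1,0,0,-32,0,0,0,-1,0,0,-32,0,0,0,-1,0,0,-21,0,0,0,-1,15,-34,0,0,0,0.007,-1,15,-34,0,0,0,0.007,-1,15,-34,0,0,0,0.007,-1,14,-34,0,0,0,0.007,-1,14,-34,0,0,0,0.007,-1,14,-34,0,0,0,0.007,-1,14,-34,0,0,0,0.007,-1,14,-34,0,0,0,0.007,-1,13,-33,0,0,0,0.006,-1,0,0,37,0,0,0,-1,0,0,36,0,0,0,-1,0,0,0,0,0,0,-1,0,0,0,0,0,0,-1]'; python3 - <<'E'
from plan import *
import cv2
d=robot.get_image("side");cv2.imwrite("pics/c.png",cv2.resize(d["color"][130:285,225:385],None,fx=3.75,fy=3.75,interpolation=cv2.INTER_CUBIC))
E
```

```text
t: 6.5
position: [0.5974, -0.0387, 0.1426]
eef_rot: [0.0, 0.995, 0.102, 0.001]
wrist_force: [0.8, 0.3, -3.4]
opening: 0.0163
gripper_force: 78.5
```

View pics/c.png

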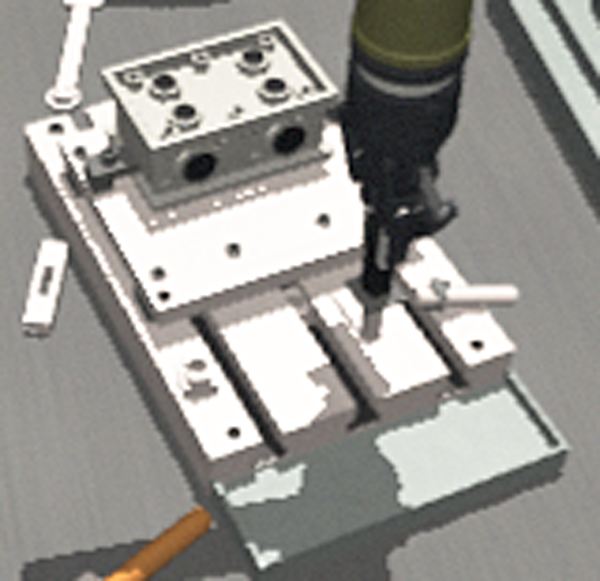

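The pick is held, with its stem at (372,330) and the foot pointing towards the fixture. Next is a guarded touch of the bed's top beside the slot.

```bash
cat > chk.py <<'E'
import sys,os,numpy as np
from workcell import robot
b=np.load("fit.npz")["bed"];c,s=np.cos(b[2]),np.sin(b[2]);A=np.array([[c,s,0],[-s,c,0],[0,0,1]])
st=robot.sense();F=A@st["wrist_force"];p=(A@(st["position"]-[b[0],b[1],b[3]])-[0,b[4],0])*1e3+[0,35,-75.7]
if sys.argv[1]=="base": np.save("F0.npy",F)
d=F-np.load("F0.npy")
M=A@st["moment"]
print("t%.2f tip"%st["t"],p.round(2),"dF",d.round(2),"M",M.round(3))
sys.exit(sys.argv[1]!="base" and np.linalg.norm(d)>float(sys.argv[1]))
E
P="python3 -m pendant"; q() { "$@" >/dev/null; }
q python3 -m pendant '[0,0,4,0,0,0,-1,0,0,2,0,0,0,-1,0,0,0,0,0,0,-1,0,0,0,0,0,0,-1,0,0,0,0,0,0,-1]' && python3 chk.py base &&
q python3 -m pendant '[0,0,1,0,0,0,-1,0,0,0,0,0,0,-1]' && python3 chk.py 2 &&
q python3 -m pendant '[0,0,1,0,0,0,-1,0,0,0,0,0,0,-1]' && python3 chk.py 2 &&
q python3 -m pendant '[0,0,0.5,0,0,0,-1,0,0,0,0,0,0,-1]' && python3 chk.py 2 &&
q python3 -m pendant '[0,0,0.5,0,0,0,-1,0,0,0,0,0,0,-1]' && python3 chk.py 2 &&
q python3 -m pendant '[0,0,0.5,0,0,0,-1,0,0,0,0,0,0,-1]' && python3 chk.py 2 &&
q python3 -m pendant '[0,0,0.5,0,0,0,-1,0,0,0,0,0,0,-1]' && python3 chk.py 2 &&
q python3 -m pendant '[0,0,0.5,0,0,0,-1,0,0,0,0,0,0,-1]' && python3 chk.py 2 &&
q python3 -m pendant '[0,0,0.5,0,0,0,-1,0,0,0,0,0,0,-1]' && python3 chk.py 2 &&
q python3 -m pendant '[0,0,0.5,0,0,0,-1,0,0,0,0,0,0,-1]' && python3 chk.py 2 &&
q python3 -m pendant '[0,0,0.5,0,0,0,-1,0,0,0,0,0,0,-1]' && python3 chk.py 2
```

```text
t7.17 tip [ 25.01 -45.27   4.27] dF [0. 0. 0.] M [ 0.016 -0.07   0.057]
t7.42 tip [ 24.87 -45.19   3.07] dF [0.68 0.84 0.19] M [ 0.025 -0.032  0.018]False
```

```bash
sed -i 's/sys.exit(\(.*\))$/sys.exit(int(bool(\1)))/' chk.py; q() { "$@" >/dev/null; }
q python3 -m pendant '[0,0,1,0,0,0,-1,0,0,0,0,0,0,-1]' && python3 chk.py 2.5 &&
q python3 -m pendant '[0,0,0.5,0,0,0,-1,0,0,0,0,0,0,-1]' && python3 chk.py 2.5 &&
q python3 -m pendant '[0,0,0.5,0,0,0,-1,0,0,0,0,0,0,-1]' && python3 chk.py 2.5 &&
q python3 -m pendant '[0,0,0.5,0,0,0,-1,0,0,0,0,0,0,-1]' && python3 chk.py 2.5 &&
q python3 -m pendant '[0,0,0.5,0,0,0,-1,0,0,0,0,0,0,-1]' && python3 chk.py 2.5 &&
q python3 -m pendant '[0,0,0.5,0,0,0,-1,0,0,0,0,0,0,-1]' && python3 chk.py 2.5 &&
q python3 -m pendant '[0,0,0.5,0,0,0,-1,0,0,0,0,0,0,-1]' && python3 chk.py 2.5 &&
q python3 -m pendant '[0,0,0.5,0,0,0,-1,0,0,0,0,0,0,-1]' && python3 chk.py 2.5 &&
q python3 -m pendant '[0,0,0.5,0,0,0,-1,0,0,0,0,0,0,-1]' && python3 chk.py 2.5
```

```text
t7.67 tip [ 24.86 -45.22   2.07] dF [1.5  1.53 0.52] M [ 0.004  0.047 -0.002]
t7.92 tip [ 24.94 -45.25   1.69] dF [0.09 0.76 0.15] M [-0.041  0.028 -0.012]
t8.18 tip [ 24.91 -45.23   1.18] dF [-0.13  1.14 -1.17] M [-0.026  0.003  0.014]
t8.43 tip [ 24.87 -45.24   0.64] dF [ 0.82 -0.41 -0.9 ] M [-0.031 -0.007  0.013]
t8.68 tip [ 24.93 -45.24   0.17] dF [0.44 0.53 0.64] M [-0.012 -0.017  0.009]
t8.93 tip [ 24.94 -45.22  -0.33] dF [-0.14  0.76  0.73] M [-0.041 -0.06   0.008]
t9.18 tip [ 24.91 -45.24  -0.84] dF [0.91 1.69 0.42] M [-0.021 -0.032  0.068]
t9.43 tip [ 24.92 -45.24  -1.33] dF [0.7  1.03 0.25] M [-0.034 -0.012 -0.01 ]
t9.68 tip [ 24.94 -45.24  -1.84] dF [0.8  1.02 1.14] M [-0.041  0.022  0.017]
```

```bash
q() { "$@" >/dev/null; }
q python3 -m pendant '[0,0,0.5,0,0,0,-1,0,0,0,0,0,0,-1]' && python3 chk.py 3 &&
q python3 -m pendant '[0,0,0.5,0,0,0,-1,0,0,0,0,0,0,-1]' && python3 chk.py 3 &&
q python3 -m pendant '[0,0,0.5,0,0,0,-1,0,0,0,0,0,0,-1]' && python3 chk.py 3 &&
q python3 -m pendant '[0,0,0.5,0,0,0,-1,0,0,0,0,0,0,-1]' && python3 chk.py 3 &&
q python3 -m pendant '[0,0,0.5,0,0,0,-1,0,0,0,0,0,0,-1]' && python3 chk.py 3 &&
q python3 -m pendant '[0,0,0.5,0,0,0,-1,0,0,0,0,0,0,-1]' && python3 chk.py 3 &&
q python3 -m pendant '[0,0,0.5,0,0,0,-1,0,0,0,0,0,0,-1]' && python3 chk.py 3 &&
q python3 -m pendant '[0,0,0.5,0,0,0,-1,0,0,0,0,0,0,-1]' && python3 chk.py 3
```

```text
t9.93 tip [ 24.91 -45.25  -2.33] dF [ 0.66 -0.02  0.29] M [-0.016 -0.012  0.013]
t10.18 tip [ 24.92 -45.23  -2.85] dF [-0.25  0.86 -0.09] M [-0.018 -0.003  0.024]
t10.43 tip [ 24.91 -45.26  -3.33] dF [-0.33  0.92 -0.15] M [ 0.044  0.043 -0.014]
t10.68 tip [ 24.94 -45.25  -3.84] dF [0.49 0.93 0.19] M [-0.06   0.017  0.048]
t10.93 tip [ 25.05 -45.29  -4.2 ] dF [0.9  0.77 0.23] M [0.018 0.027 0.021]
t11.18 tip [ 25.17 -45.41  -4.42] dF [ 1.21 -0.09  3.45] M [0.049 0.035 0.034]
```

Contact is at nominal tip z of about −4.1, so that is the tip on the bed's top. Now over the slot and down into it.

```bash
q() { "$@" >/dev/null; }
q python3 -m pendant '[0,0,-5,0,0,0,-1,-13,0,0,0,0,0,-1,-12,0,0,0,0,0,-1,0,0,0,0,0,0,-1,0,0,0,0,0,0,-1]' && python3 chk.py 3 &&
q python3 -m pendant '[0,0,4,0,0,0,-1,0,0,0,0,0,0,-1]' && python3 chk.py 3 &&
q python3 -m pendant '[0,0,1,0,0,0,-1,0,0,0,0,0,0,-1]' && python3 chk.py 3 &&
q python3 -m pendant '[0,0,1,0,0,0,-1,0,0,0,0,0,0,-1]' && python3 chk.py 3 &&
q python3 -m pendant '[0,0,1.5,0,0,0,-1,0,0,0,0,0,0,-1]' && python3 chk.py 3 &&
q python3 -m pendant '[0,0,2,0,0,0,-1,0,0,0,0,0,0,-1]' && python3 chk.py 3 &&
q python3 -m pendant '[-1,0,0,0,0,0,-1,0,0,0,0,0,0,-1]' && python3 chk.py 3 &&
q python3 -m pendant '[-1,0,0,0,0,0,-1,0,0,0,0,0,0,-1]' && python3 chk.py 3 &&
q python3 -m pendant '[-0.7,0,0,0,0,0,-1,0,0,0,0,0,0,-1]' && python3 chk.py 3 &&
q python3 -m pendant '[-0.7,0,0,0,0,0,-1,0,0,0,0,0,0,-1]' && python3 chk.py 3 &&
q python3 -m pendant '[-0.7,0,0,0,0,0,-1,0,0,0,0,0,0,-1]' && python3 chk.py 3 &&
q python3 -m pendant '[-0.7,0,0,0,0,0,-1,0,0,0,0,0,0,-1]' && python3 chk.py 3 &&
q python3 -m pendant '[-0.7,0,0,0,0,0,-1,0,0,0,0,0,0,-1]' && python3 chk.py 3 
```

```text
t11.80 tip [ 1.000e-02 -4.537e+01  3.600e-01] dF [0.27 0.89 0.1 ] M [ 0.017 -0.01   0.025]
t12.05 tip [ -0.11 -45.16  -4.33] dF [0.63 0.39 0.59] M [0.    0.008 0.017]
t12.30 tip [  0.12 -45.24  -4.76] dF [0.29 0.29 0.36] M [0.028 0.013 0.002]
t12.55 tip [  0.32 -45.44  -5.22] dF [-0.46  0.57  4.27] M [0.103 0.189 0.036]
```

```bash
q() { "$@" >/dev/null; }
q python3 -m pendant '[0,0,-2,0,0,0,-1,0,0,0,0,0,0,-1]'; python3 chk.py 3; python3 - <<'E'
from h import *
b=np.load("fit.npz")["bed"]
f=lambda q:((proj("side",q)-[225,130])*3.75).round(0)
tc=np.array([.5974,-.0387,.1426]);Y=np.array([-np.sin(b[2]),np.cos(b[2]),0]);X=np.array([Y[1],-Y[0],0])
for x in(-6,6):
  for y in (-6,6): print("stem low",x,y,f(tc+X*x*1e-3+Y*y*1e-3+[0,0,.019-.084]),"at collar",f(tc+X*x*1e-3+Y*y*1e-3+[0,0,.019-.034]))
for z in(.0516,.0556):
  for x in(-.009,.009): print("slot",z,x,[f(W([*b[:3],z],[x,y,0])) for y in(-.16,-.1,-.05)])
im=cv2.imread("pics/c.png")[270:430,290:450];cv2.imwrite("pics/c2.png",cv2.resize(im,(600,600),interpolation=cv2.INTER_CUBIC))
E
```

```text
t12.80 tip [ -0.17 -45.22  -3.99] dF [-0.66 -0.14  0.39] M [-0.033  0.007 -0.015]
stem low -6 -6 [367. 345.] at collar [372. 301.]
stem low -6 6 [360. 334.] at collar [365. 290.]
stem low 6 -6 [381. 340.] at collar [387. 296.]
stem low 6 6 [373. 329.] at collar [379. 285.]
slot 0.0516 -0.009 [array([352., 411.]), array([316., 355.]), array([288., 311.])]
slot 0.0516 0.009 [array([373., 403.]), array([337., 348.]), array([308., 305.])]
slot 0.0556 -0.009 [array([353., 407.]), array([316., 352.]), array([288., 308.])]
slot 0.0556 0.009 [array([374., 400.]), array([337., 345.]), array([308., 301.])]
```

View pics/c2.png

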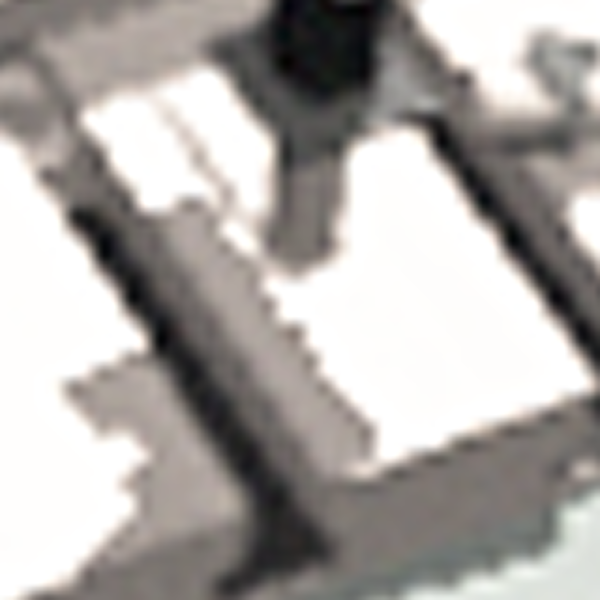

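The stem matches its side-view prediction: lower end observed at about (371,343) in the crop, predicted the same. The slot lies right of its predicted position, with mouth edges at about (358,405) and (379,399). I'll refit from the side camera only, with the touched height.

```bash
cat > fit2.py <<'E'
from h import *
S=lambda u:px(u,3.75,(225,130));m=1e-3
L=[((212,462),(-130,-160,0)),((514,350),(130,-160,0)),((27,125),(-130,240,0)),((262,572),(-130,-245,-24)),((567,450),(130,-245,-24)),((358,404.7),(-9,-160,0)),((379.3,398.8),(9,-160,0))]
F=[((155,312),(-120,0,36)),((430,217),(120,0,36))]
for z in(.0506,.0516,.0526):
    def res(p):
        B=[*p[:3],z];r=[proj("side",W(B,np.array(q)*m))-S(u) for u,q in L]+[proj("side",W(B,np.array(q)*m+[0,p[3],0]))-S(u) for u,q in F]
        return np.array(r).ravel()
    s=least_squares(res,[.5,0,0,0],loss="soft_l1");p=s.x
    print(z,p.round(4),s.cost.round(2));print(s.fun.reshape(-1,2).round(1).tolist())
    b=np.load("fit.npz")["bed"];c,sn=np.cos(b[2]),np.sin(b[2])
    for n,q in(("mouth",[0,-.16,0]),("edge",[0,p[3],0])):
        w=W([*p[:3],z],q)-[b[0],b[1],0];print(n,(np.array([c*w[0]+sn*w[1],-sn*w[0]+c*w[1]-b[4]])*1e3).round(1))
E
python3 fit2.py
```

```text
0.0506 [ 0.5521  0.0773  0.2054 -0.0357] 2.26
[[0.0, -0.4], [0.1, 0.2], [-0.4, 1.0], [-0.2, -1.0], [0.5, -0.3], [-0.1, 0.8], [-0.3, 0.3], [0.6, -0.8], [-0.2, 0.6]]
mouth [   5.1 -117.9]
edge [5.  6.4]
0.0516 [ 0.5518  0.0766  0.2053 -0.0359] 2.2
[[-0.0, -0.4], [0.2, 0.2], [-0.4, 0.9], [-0.3, -1.0], [0.6, -0.3], [-0.1, 0.8], [-0.2, 0.3], [0.6, -0.9], [-0.2, 0.6]]
mouth [   4.7 -118.6]
edge [4.5 5.6]
0.0526 [ 0.5515  0.0759  0.2053 -0.036 ] 2.16
[[-0.1, -0.4], [0.2, 0.2], [-0.5, 0.8], [-0.3, -0.9], [0.7, -0.3], [-0.1, 0.8], [-0.2, 0.3], [0.6, -0.9], [-0.1, 0.6]]
mouth [   4.2 -119.2]
edge [4.1 4.8]
```

```bash
q() { "$@" >/dev/null; }
q python3 -m pendant '[4.8,0,0,0,0,0,-1,0,0,0,0,0,0,-1]' && python3 chk.py 3 &&
q python3 -m pendant '[0,0,1,0,0,0,-1,0,0,0,0,0,0,-1]' && python3 chk.py 3 &&
q python3 -m pendant '[0,0,1,0,0,0,-1,0,0,0,0,0,0,-1]' && python3 chk.py 3 &&
q python3 -m pendant '[0,0,1.5,0,0,0,-1,0,0,0,0,0,0,-1]' && python3 chk.py 3 &&
q python3 -m pendant '[0,0,2,0,0,0,-1,0,0,0,0,0,0,-1]' && python3 chk.py 3 &&
q python3 -m pendant '[-1,0,0,0,0,0,-1,0,0,0,0,0,0,-1]' && python3 chk.py 3 &&
q python3 -m pendant '[-1,0,0,0,0,0,-1,0,0,0,0,0,0,-1]' && python3 chk.py 3 &&
q python3 -m pendant '[-0.7,0,0,0,0,0,-1,0,0,0,0,0,0,-1]' && python3 chk.py 3 &&
q python3 -m pendant '[-0.7,0,0,0,0,0,-1,0,0,0,0,0,0,-1]' && python3 chk.py 3 &&
q python3 -m pendant '[-0.7,0,0,0,0,0,-1,0,0,0,0,0,0,-1]' && python3 chk.py 3 &&
q python3 -m pendant '[-0.7,0,0,0,0,0,-1,0,0,0,0,0,0,-1]' && python3 chk.py 3 &&
q python3 -m pendant '[-0.7,0,0,0,0,0,-1,0,0,0,0,0,0,-1]' && python3 chk.py 3 
```

```text
t13.05 tip [  5.32 -45.33  -3.96] dF [ 1.24  0.11 -0.07] M [-0.053 -0.078  0.011]
t13.30 tip [  4.54 -45.21  -4.99] dF [ 0.87  0.93 -1.05] M [-0.034 -0.061 -0.04 ]
t13.55 tip [  4.65 -45.24  -5.85] dF [0.95 0.73 0.31] M [-0.058 -0.019 -0.038]
t13.80 tip [  4.62 -45.19  -7.42] dF [0.54 0.18 0.5 ] M [-0.033  0.025 -0.043]
t14.05 tip [  4.58 -45.2   -9.49] dF [ 1.7  -0.19 -0.36] M [-0.009  0.032 -0.021]
t14.30 tip [  3.66 -45.27  -9.26] dF [0.46 0.5  0.47] M [ 0.002  0.026 -0.004]
t14.55 tip [  2.64 -45.25  -9.26] dF [1.38 0.59 0.07] M [ 0.003 -0.032 -0.027]
t14.80 tip [  1.98 -45.25  -9.3 ] dF [1.54 1.99 0.18] M [-0.038 -0.004  0.044]
t15.05 tip [  1.52 -45.29  -9.22] dF [2.5  0.82 0.23] M [ 0.004 -0.132 -0.025]
t15.30 tip [  1.06 -45.29  -9.19] dF [ 2.33  0.61 -0.64] M [ 0.058 -0.345 -0.046]
t15.55 tip [  0.54 -45.32  -9.13] dF [ 3.82  0.37 -0.95] M [ 0.069 -0.601 -0.036]
```

In the slot. The −x wall is felt at about 1.8 (moment onset). Now the +x wall.

```bash
q() { "$@" >/dev/null; }
q python3 -m pendant '[4,0,0,0,0,0,-1,4,0,0,0,0,0,-1,0,0,0,0,0,0,-1]' && python3 chk.py 3 &&
q python3 -m pendant '[0.6,0,0,0,0,0,-1,0,0,0,0,0,0,-1]' && python3 chk.py 3 &&
q python3 -m pendant '[0.6,0,0,0,0,0,-1,0,0,0,0,0,0,-1]' && python3 chk.py 3 &&
q python3 -m pendant '[0.6,0,0,0,0,0,-1,0,0,0,0,0,0,-1]' && python3 chk.py 3 &&
q python3 -m pendant '[0.6,0,0,0,0,0,-1,0,0,0,0,0,0,-1]' && python3 chk.py 3
```

```text
t15.93 tip [  8.03 -45.29  -9.45] dF [0.28 0.15 0.36] M [ 0.01   0.027 -0.042]
t16.18 tip [  8.41 -45.25  -9.37] dF [0.37 0.54 0.09] M [0.027 0.008 0.01 ]
t16.43 tip [  8.96 -45.21  -9.33] dF [0.47 0.68 0.49] M [ 0.019  0.109 -0.008]
t16.68 tip [  9.4  -45.26  -9.37] dF [0.13 0.39 0.84] M [-0.054  0.243 -0.017]
t16.93 tip [  9.89 -45.22  -9.37] dF [0.17 1.28 0.68] M [0.02  0.485 0.067]
```

Slot centre is x = 5.25, with an opening of 7.0 mm play as expected. Centre the tip, advance to y = 0 above the nut's front land, and feel down.

```bash
q() { "$@" >/dev/null; }
q python3 -m pendant '[-4.9,0,0,0,0,0,-1,0,0,0,0,0,0,-1]' && python3 chk.py 3 &&
q python3 -m pendant '[0,-15,0,0,0,0,-1,0,0,0,0,0,0,-1]' && python3 chk.py 3 &&
q python3 -m pendant '[0,-15,0,0,0,0,-1,0,0,0,0,0,0,-1]' && python3 chk.py 3 &&
q python3 -m pendant '[0,-8,0,0,0,0,-1,0,0,0,0,0,0,-1]' && python3 chk.py 3 &&
q python3 -m pendant '[0,-7,0,0,0,0,-1,0,0,0,0,0,0,-1]' && python3 chk.py 3 &&
q python3 -m pendant '[0,0,1.5,0,0,0,-1,0,0,0,0,0,0,-1]' && python3 chk.py 3 &&
q python3 -m pendant '[0,0,0.5,0,0,0,-1,0,0,0,0,0,0,-1]' && python3 chk.py 3 &&
q python3 -m pendant '[0,0,0.5,0,0,0,-1,0,0,0,0,0,0,-1]' && python3 chk.py 2 &&
q python3 -m pendant '[0,0,0.5,0,0,0,-1,0,0,0,0,0,0,-1]' && python3 chk.py 2 &&
q python3 -m pendant '[0,0,0.5,0,0,0,-1,0,0,0,0,0,0,-1]' && python3 chk.py 2 &&
q python3 -m pendant '[0,0,0.5,0,0,0,-1,0,0,0,0,0,0,-1]' && python3 chk.py 2
```

```text
t17.18 tip [  5.48 -45.25  -9.2 ] dF [ 0.78 -0.12 -0.68] M [-0.001 -0.012  0.013]
t17.43 tip [  5.4  -28.79  -9.24] dF [1.13 0.76 0.42] M [-0.019  0.025 -0.035]
t17.68 tip [  5.27 -13.82  -9.3 ] dF [ 0.1   0.32 -0.61] M [-0.014  0.003  0.031]
t17.93 tip [ 5.34 -6.68 -9.32] dF [ 0.65 -0.1   0.31] M [0.014 0.051 0.016]
t18.18 tip [ 5.29  0.17 -9.34] dF [ 0.67  0.34 -0.02] M [ 0.049 -0.019  0.083]
t18.43 tip [  5.29  -0.39 -10.96] dF [0.73 1.59 0.32] M [0.077 0.037 0.007]
t18.68 tip [  5.39  -0.35 -11.34] dF [1.52 0.58 0.37] M [ 0.04  -0.055 -0.017]
t18.93 tip [  5.41  -0.27 -11.82] dF [ 0.5   0.04 -1.18] M [-0.04   0.016 -0.021]
t19.18 tip [  5.39  -0.24 -12.33] dF [ 0.46  1.23 -0.24] M [-0.001 -0.041 -0.002]
t19.43 tip [  5.41  -0.26 -12.83] dF [0.04 0.3  0.75] M [ 0.054 -0.025 -0.007]
t19.68 tip [  5.4   -0.26 -13.33] dF [ 0.67  1.06 -0.12] M [-0.023 -0.046 -0.026]
```

```bash
q() { "$@" >/dev/null; }
q python3 -m pendant '[0,0,0.6,0,0,0,-1,0,0,0,0,0,0,-1]' && python3 chk.py 2 &&
q python3 -m pendant '[0,0,0.6,0,0,0,-1,0,0,0,0,0,0,-1]' && python3 chk.py 2 &&
q python3 -m pendant '[0,0,0.6,0,0,0,-1,0,0,0,0,0,0,-1]' && python3 chk.py 2
```

```text
t19.93 tip [  5.36  -0.27 -13.97] dF [ 1.11  0.1  -0.27] M [-0.004  0.009  0.003]
t20.18 tip [  5.37  -0.25 -14.54] dF [0.09 0.09 0.07] M [-0.016  0.003 -0.   ]
t20.43 tip [  5.36  -0.26 -15.17] dF [1.08 1.32 0.23] M [0.037 0.026 0.018]
```

```bash
sed -i 's/np.linalg.norm(d)>float(sys.argv\[1\])/(np.linalg.norm(d)>float(sys.argv[1]) or np.abs(M).max()>.15)/' chk.py; q() { "$@" >/dev/null; }
q python3 -m pendant '[0,-0.7,0,0,0,0,-1,0,0,0,0,0,0,-1]' && python3 chk.py 3 &&
q python3 -m pendant '[0,-0.7,0,0,0,0,-1,0,0,0,0,0,0,-1]' && python3 chk.py 3 &&
q python3 -m pendant '[0,-0.7,0,0,0,0,-1,0,0,0,0,0,0,-1]' && python3 chk.py 3 &&
q python3 -m pendant '[0,-0.7,0,0,0,0,-1,0,0,0,0,0,0,-1]' && python3 chk.py 3 &&
q python3 -m pendant '[0,-0.7,0,0,0,0,-1,0,0,0,0,0,0,-1]' && python3 chk.py 3 &&
q python3 -m pendant '[0,-0.7,0,0,0,0,-1,0,0,0,0,0,0,-1]' && python3 chk.py 3 &&
q python3 -m pendant '[0,-0.7,0,0,0,0,-1,0,0,0,0,0,0,-1]' && python3 chk.py 3 &&
q python3 -m pendant '[0,-0.7,0,0,0,0,-1,0,0,0,0,0,0,-1]' && python3 chk.py 3
```

```text
t20.68 tip [  5.43   0.5  -15.08] dF [0.19 0.46 0.1 ] M [-0.041  0.007 -0.003]
t20.93 tip [  5.42   1.19 -15.1 ] dF [ 1.11 -0.04  1.04] M [-0.004  0.032 -0.031]
t21.18 tip [  5.43   1.91 -15.08] dF [0.69 1.2  1.  ] M [ 0.025  0.028 -0.012]
t21.43 tip [  5.44   2.52 -15.12] dF [ 1.13 -0.41  0.3 ] M [-0.022 -0.035 -0.015]
t21.68 tip [  5.49   2.98 -15.04] dF [-0.57 -1.69 -0.21] M [-0.34  -0.012  0.047]
```

Contact in y at about 2.5. Either the hole's far wall or the nut's front face. An x play test tells which.

```bash
q() { "$@" >/dev/null; }
q python3 -m pendant '[0,1.8,0,0,0,0,-1,0,0,0,0,0,0,-1]' && python3 chk.py 3 &&
q python3 -m pendant '[1.3,0,0,0,0,0,-1,0,0,0,0,0,0,-1]' && python3 chk.py 3 &&
q python3 -m pendant '[0.7,0,0,0,0,0,-1,0,0,0,0,0,0,-1]' && python3 chk.py 3 &&
q python3 -m pendant '[0.6,0,0,0,0,0,-1,0,0,0,0,0,0,-1]' && python3 chk.py 3
```

```text
t21.93 tip [  5.42   1.48 -15.12] dF [0.53 0.26 0.28] M [ 0.023  0.006 -0.   ]
t22.18 tip [  6.63   1.56 -15.15] dF [-0.03  1.29  0.44] M [-0.013  0.081 -0.007]
t22.43 tip [  7.02   1.53 -15.2 ] dF [-0.91  0.56  0.84] M [-0.031  0.279 -0.046]
```

The x contact at 6.5 (wall would be 8.75) means the tip is in the hole. Centre it and lower until the foot rests on the nut.

```bash
q() { "$@" >/dev/null; }
q python3 -m pendant '[-2,0.5,0,0,0,0,-1,0,0,0,0,0,0,-1]' && python3 chk.py 3 &&
q python3 -m pendant '[0,0,1.5,0,0,0,-1,0,0,0,0,0,0,-1]' && python3 chk.py 3 &&
q python3 -m pendant '[0,0,1.5,0,0,0,-1,0,0,0,0,0,0,-1]' && python3 chk.py 3 &&
q python3 -m pendant '[0,0,0.7,0,0,0,-1,0,0,0,0,0,0,-1]' && python3 chk.py 3 &&
q python3 -m pendant '[0,0,0.7,0,0,0,-1,0,0,0,0,0,0,-1]' && python3 chk.py 3 &&
q python3 -m pendant '[0,0,0.5,0,0,0,-1,0,0,0,0,0,0,-1]' && python3 chk.py 3 &&
q python3 -m pendant '[0,0,0.5,0,0,0,-1,0,0,0,0,0,0,-1]' && python3 chk.py 3 &&
q python3 -m pendant '[0,0,0.5,0,0,0,-1,0,0,0,0,0,0,-1]' && python3 chk.py 3
```

```text
t22.68 tip [  5.57   0.84 -15.02] dF [ 1.26  0.17 -0.11] M [-0.035  0.053 -0.021]
t22.93 tip [  5.45   0.94 -16.71] dF [ 0.61  0.21 -0.04] M [-0.045  0.009  0.   ]
t23.18 tip [  5.35   0.97 -18.26] dF [ 0.85  0.48 -0.49] M [-0.044  0.044 -0.003]
t23.43 tip [  5.4    0.95 -18.85] dF [-0.1  -0.01  0.88] M [-0.033 -0.011 -0.008]
t23.68 tip [  5.37   0.93 -19.54] dF [0.52 1.34 0.45] M [-0.053  0.062  0.033]
t23.93 tip [  5.43   0.94 -20.  ] dF [ 1.3  -0.22  0.21] M [-0.027 -0.072  0.015]
t24.18 tip [  5.67   0.82 -20.11] dF [ 0.78 -0.06  2.62] M [ 0.033  0.087 -0.037]
t24.43 tip [  5.61   0.8  -20.78] dF [0.56 0.14 4.22] M [-0.014  0.045 -0.004]
```

Foot rests on the nut at −20.1 as predicted and is pressing at about 4 N. Start drawing gently.

```bash
q() { "$@" >/dev/null; }; sed -i 's/>.15)/>float((sys.argv+[".15"])[2]))/' chk.py
q python3 -m pendant '[0,1,0.2,0,0,0,-1,0,1,0,0,0,0,-1,0,1,0,0,0,0,-1]' && python3 chk.py 9 1.5 &&
q python3 -m pendant '[0,1,0,0,0,0,-1,0,1,0,0,0,0,-1,0,1,0,0,0,0,-1,0,1,0,0,0,0,-1]' && python3 chk.py 9 1.5 &&
q python3 -m pendant '[0,2,0,0,0,0,-1,0,2,0,0,0,0,-1,0,2,0,0,0,0,-1,0,2,0,0,0,0,-1]' && python3 chk.py 9 1.5 &&
q python3 -m pendant '[0,2,0,0,0,0,-1,0,2,0,0,0,0,-1,0,2,0,0,0,0,-1,0,2,0,0,0,0,-1]' && python3 chk.py 9 1.5
```

```text
t24.80 tip [  5.49  -1.59 -21.22] dF [0.73 3.36 4.24] M [0.788 0.037 0.03 ]
t25.30 tip [  5.39  -6.07 -21.2 ] dF [0.77 3.26 3.59] M [0.782 0.013 0.039]
t25.80 tip [  5.43 -14.23 -21.22] dF [0.51 3.52 3.38] M [ 0.811 -0.001  0.034]
t26.30 tip [  5.42 -22.2  -21.2 ] dF [1.43 3.32 4.16] M [0.81  0.032 0.017]
```

```bash
q() { "$@" >/dev/null; }
q python3 -m pendant '[0,3,0,0,0,0,-1,0,3,0,0,0,0,-1,0,3,0,0,0,0,-1,0,3,0,0,0,0,-1,0,3,0,0,0,0,-1,0,3,0,0,0,0,-1]' && python3 chk.py 9 1.5 &&
q python3 -m pendant '[0,3,0,0,0,0,-1,0,3,0,0,0,0,-1,0,3,0,0,0,0,-1,0,3,0,0,0,0,-1,0,3,0,0,0,0,-1,0,3,0,0,0,0,-1]' && python3 chk.py 9 1.5 &&
q python3 -m pendant '[0,3,0,0,0,0,-1,0,3,0,0,0,0,-1,0,3,0,0,0,0,-1,0,3,0,0,0,0,-1,0,3,0,0,0,0,-1,0,3,0,0,0,0,-1]' && python3 chk.py 9 1.5 &&
q python3 -m pendant '[0,3,0,0,0,0,-1,0,3,0,0,0,0,-1,0,3,0,0,0,0,-1,0,3,0,0,0,0,-1]' && python3 chk.py 9 1.5
```

```text
t27.05 tip [  5.39 -40.25 -21.24] dF [0.78 3.38 2.82] M [ 0.743 -0.032  0.013]
t27.80 tip [  5.46 -58.25 -21.19] dF [0.47 2.54 3.31] M [ 0.768  0.016 -0.031]
t28.55 tip [  5.48 -76.25 -21.19] dF [0.48 2.59 4.08] M [ 0.775 -0.004  0.038]
t29.05 tip [  5.47 -88.27 -21.19] dF [-0.79  2.79  3.74] M [ 0.795 -0.014  0.029]
```

```bash
q() { "$@" >/dev/null; }
q python3 -m pendant '[0,2,0,0,0,0,-1,0,2,0,0,0,0,-1,0,2,0,0,0,0,-1,0,2,0,0,0,0,-1,0,2,0,0,0,0,-1,0,2,0,0,0,0,-1]' && python3 chk.py 8 1.4 &&
q python3 -m pendant '[0,2,0,0,0,0,-1,0,2,0,0,0,0,-1,0,2,0,0,0,0,-1]' && python3 chk.py 8 1.4 &&
q python3 -m pendant '[0,1.5,0,0,0,0,-1,0,1.5,0,0,0,0,-1]' && python3 chk.py 8 1.4 &&
q python3 -m pendant '[0,1.5,0,0,0,0,-1,0,1.5,0,0,0,0,-1]' && python3 chk.py 8 1.4 &&
q python3 -m pendant '[0,1.5,0,0,0,0,-1,0,1.5,0,0,0,0,-1]' && python3 chk.py 8 1.4 &&
q python3 -m pendant '[0,1.5,0,0,0,0,-1,0,1.5,0,0,0,0,-1]' && python3 chk.py 8 1.4 &&
q python3 -m pendant '[0,1.5,0,0,0,0,-1,0,1.5,0,0,0,0,-1]' && python3 chk.py 8 1.4 &&
q python3 -m pendant '[0,1.5,0,0,0,0,-1,0,1.5,0,0,0,0,-1]' && python3 chk.py 8 1.4
```

```text
t29.80 tip [   5.46 -100.17  -21.19] dF [0.43 2.62 2.47] M [ 0.817  0.086 -0.023]
t30.18 tip [   5.47 -106.19  -21.18] dF [0.3  3.99 3.71] M [0.846 0.059 0.033]
t30.43 tip [   5.46 -109.14  -21.19] dF [0.35 3.42 4.06] M [ 0.81   0.044 -0.034]
t30.68 tip [   5.48 -112.15  -21.18] dF [-0.1   4.35  3.7 ] M [ 0.798  0.049 -0.017]
t30.93 tip [   5.45 -115.14  -21.2 ] dF [1.95 3.05 3.61] M [ 0.873 -0.004 -0.069]
t31.18 tip [   5.46 -118.06  -21.16] dF [0.46 3.44 4.11] M [ 0.942 -0.021  0.012]
t31.43 tip [   5.27 -119.79  -21.45] dF [0.55 7.73 3.57] M [ 1.855 -0.153 -0.004]
```

It started to bind at the end, at 7.7 N. Ease back, lighten the press, and try again slowly.

```bash
q() { "$@" >/dev/null; }
q python3 -m pendant '[0,-1.5,0,0,0,0,-1,0,0,0,0,0,0,-1]'; python3 chk.py 8 1.4;
q python3 -m pendant '[0,0,-0.7,0,0,0,-1,0,0,0,0,0,0,-1]'; python3 chk.py 8 1.4 &&
q python3 -m pendant '[0,0.7,0,0,0,0,-1,0,0,0,0,0,0,-1]' && python3 chk.py 7 1.4 &&
q python3 -m pendant '[0,0.7,0,0,0,0,-1,0,0,0,0,0,0,-1]' && python3 chk.py 7 1.4 &&
q python3 -m pendant '[0,0.7,0,0,0,0,-1,0,0,0,0,0,0,-1]' && python3 chk.py 7 1.4 &&
q python3 -m pendant '[0,0.7,0,0,0,0,-1,0,0,0,0,0,0,-1]' && python3 chk.py 7 1.4
```

```text
t31.68 tip [   5.41 -119.15  -21.24] dF [1.28 4.29 4.41] M [ 1.369 -0.036 -0.054]
t31.93 tip [   5.17 -119.08  -21.02] dF [1.42 5.65 1.32] M [ 1.363 -0.189 -0.051]
t32.17 tip [   5.16 -120.1   -20.91] dF [ 0.72  5.98 -0.67] M [ 1.297 -0.102 -0.003]
t32.42 tip [   5.1  -120.55  -20.97] dF [ 1.89  5.54 -1.91] M [ 1.465 -0.183 -0.045]
```

```bash
q() { "$@" >/dev/null; }
q python3 -m pendant '[0,0.7,0,0,0,0,-1,0,0,0,0,0,0,-1]'; python3 chk.py 9 2 &&
q python3 -m pendant '[0,0.7,0,0,0,0,-1,0,0,0,0,0,0,-1]' && python3 chk.py 9 1.9 &&
q python3 -m pendant '[0,0.7,0,0,0,0,-1,0,0,0,0,0,0,-1]' && python3 chk.py 9 1.9 &&
q python3 -m pendant '[0,0.7,0,0,0,0,-1,0,0,0,0,0,0,-1]' && python3 chk.py 9 1.9 &&
q python3 -m pendant '[0,0.7,0,0,0,0,-1,0,0,0,0,0,0,-1]' && python3 chk.py 9 1.9
```

```text
t32.67 tip [   5.12 -121.28  -20.97] dF [ 2.17  6.75 -1.29] M [ 1.435 -0.163 -0.028]
t32.92 tip [   5.09 -121.96  -20.96] dF [ 0.1   5.93 -1.69] M [ 1.369 -0.173 -0.068]
t33.17 tip [   5.09 -122.67  -20.96] dF [ 1.14  6.19 -1.28] M [ 1.413 -0.124 -0.043]
t33.42 tip [   5.13 -123.35  -20.95] dF [ 1.27  6.6  -1.59] M [ 1.423 -0.144 -0.033]
t33.67 tip [   5.12 -124.08  -20.93] dF [ 1.59  5.05 -0.4 ] M [ 1.421 -0.205 -0.072]
```

It slides steadily at about 6 N, so I'll continue.

```bash
q() { "$@" >/dev/null; }
q python3 -m pendant '[0,1,0,0,0,0,-1,0,1,0,0,0,0,-1]'; python3 chk.py 9 1.9 &&
q python3 -m pendant '[0,1,0,0,0,0,-1,0,1,0,0,0,0,-1]' && python3 chk.py 9 1.9 &&
q python3 -m pendant '[0,1,0,0,0,0,-1,0,1,0,0,0,0,-1]' && python3 chk.py 9 1.9 &&
q python3 -m pendant '[0,1,0,0,0,0,-1,0,1,0,0,0,0,-1]' && python3 chk.py 9 1.9 &&
q python3 -m pendant '[0,1,0,0,0,0,-1,0,1,0,0,0,0,-1]' && python3 chk.py 9 1.9 &&
q python3 -m pendant '[0,1,0,0,0,0,-1,0,1,0,0,0,0,-1]' && python3 chk.py 9 1.9 &&
q python3 -m pendant '[0,1,0,0,0,0,-1,0,1,0,0,0,0,-1]' && python3 chk.py 9 1.9
```

```text
t33.92 tip [   5.09 -125.98  -20.95] dF [ 1.38  6.75 -1.18] M [ 1.469 -0.133  0.003]
t34.17 tip [   5.1  -128.02  -20.95] dF [ 0.99  5.58 -0.35] M [ 1.452 -0.145 -0.141]
t34.42 tip [   5.1  -129.99  -20.98] dF [ 0.48  5.99 -0.99] M [ 1.393 -0.183 -0.041]
t34.67 tip [   5.06 -132.    -20.98] dF [ 1.36  6.24 -1.23] M [ 1.467 -0.186 -0.054]
t34.92 tip [   5.17 -134.39  -20.86] dF [ 0.95  5.17 -1.01] M [ 1.205 -0.097 -0.022]
t35.17 tip [   5.14 -136.45  -20.75] dF [ 1.17  5.04 -0.76] M [ 0.974 -0.06   0.053]
t35.42 tip [   6.11 -140.15  -19.92] dF [1.51 1.16 0.05] M [ 0.137 -0.006 -0.025]
```

The load is gone: the nut has dropped off the end. Draw a little farther, lift clear, and look.

```bash
q() { "$@" >/dev/null; }
q python3 -m pendant '[0,2,0,0,0,0,-1,0,2,0,0,0,0,-1,0,2,0,0,0,0,-1,0,2,0,0,0,0,-1]'; python3 chk.py 5 .6 &&
q python3 -m pendant '[0,0,-3,0,0,0,-1,0,0,-3,0,0,0,-1,0,0,-3,0,0,0,-1]' && python3 chk.py 4 &&
q python3 -m pendant '[0,0,-5,0,0,0,-1,0,0,-10,0,0,0,-1,0,0,-20,0,0,0,-1,0,0,-20,0,0,0,-1,0,0,-20,0,0,0,-1,0,0,0,0,0,0,-1]' && python3 chk.py 4; python3 - <<'E'
from plan import *
import cv2
d=robot.get_image("side");a=cv2.resize(d["color"][130:285,225:385],(480,465),interpolation=cv2.INTER_CUBIC)
d=robot.get_image("top");e=cv2.resize(d["color"][105:245,275:355],(266,465),interpolation=cv2.INTER_CUBIC)
cv2.imwrite("pics/d.png",np.hstack([a,e]))
E
```

```text
t35.92 tip [   5.56 -146.51  -20.37] dF [0.78 2.43 2.19] M [ 0.532 -0.032 -0.03 ]
t36.30 tip [   5.55 -146.69  -11.25] dF [ 1.26  1.   -0.31] M [-0.061 -0.009  0.02 ]
t37.05 tip [   6.99 -147.25   66.03] dF [0.94 0.02 1.11] M [0.018 0.007 0.036]
```

View pics/d.png

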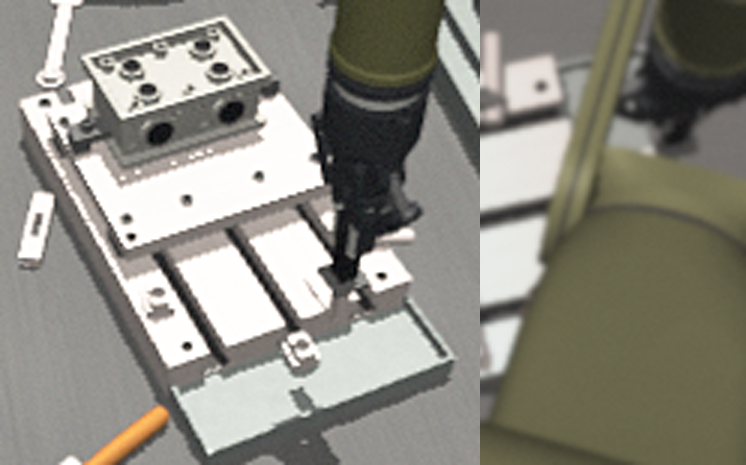

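The nut lies flat in the trough at about (300,350) in the left picture, clear of the slot's end. Now the return path to the rack.

```bash
python3 - <<'E'
from plan import *
from h import proj,W
for y in(-.013,-.02,-.028,-.035): print(y,((proj("side",W([.5518,.0766,.2053,.0516],[0,-.16+y,-.016]))-[225,130])*3).round())
g=np.load("grasp.npz")["tcp"];s=robot.sense();print(s["position"],s["opening"])
rows([(g[0],g[1],.215,.267)],-1,step=40)
E
```

```text
-0.013 [298. 342.]
-0.02 [302. 348.]
-0.028 [306. 354.]
-0.035 [310. 359.]
[ 0.59787262 -0.14141463  0.19484056] 0.01619945999050766
6 -16,35,-3,0,-0,-0.01,-1,-17,34,-3,0,-0,-0.01,-1,-17,34,-4,0,-0,-0.011,-1,-17,34,-3,0,-0,-0.01,-1,-18,34,-4,0,-0,-0.011,-1,-18,34,-3,0,-0,-0.01,-1
end [ 0.5444 -0.3646  0.2148]
```

```bash
q() { "$@" >/dev/null; }
q python3 -m pendant '[0,0,-20,0,0,0,-1,-16,35,0,0,0,-0.01,-1,-17,34,0,0,0,-0.01,-1,-17,34,0,0,0,-0.011,-1,-17,34,0,0,0,-0.01,-1,-18,34,0,0,0,-0.011,-1,-18,34,0,0,0,-0.01,-1,0,0,0,0,0,0,-1,0,0,0,0,0,0,-1,0,0,0,0,0,0,-1]'; python3 chk.py base; python3 - <<'E'
from plan import *
s=robot.sense();print(s["position"],s["eef_rot"])
g=np.load("grasp.npz")["tcp"];rows([(g[0],g[1],.15,.267)],-1,step=29)
E
```

```text
t38.40 tip [ -91.85 -352.89   82.97] dF [0. 0. 0.] M [ 0.025  0.009 -0.026]
[ 0.54460583 -0.36335446  0.21426153] [-6.06323069e-04  9.91047134e-01  1.33510679e-01 -3.29897131e-04]
3 -0.2,0.5,21.4,-0,0,0,-1,-0.2,0.6,21.4,-0.001,0,0,-1,-0.1,0.5,21.5,-0,0,0.001,-1
end [ 0.5445 -0.365   0.15  ]
```

```bash
q() { "$@" >/dev/null; }
q python3 -m pendant '[0,1,21,0,0,0,-1,0,0.5,21,0,0,0,-1,0,0,22,0,0,0,-1,0,0,0,0,0,0,-1,0,0,0,0,0,0,-1]'; python3 chk.py 4 .4 &&
q python3 -m pendant '[0,0,3,0,0,0,-1,0,0,3,0,0,0,-1]' && python3 chk.py 4 .4 &&
q python3 -m pendant '[0,0,4,0,0,0,-1,0,0,4,0,0,0,-1]' && python3 chk.py 4 .4 &&
q python3 -m pendant '[0,0,5,0,0,0,-1,0,0,5,0,0,0,-1]' && python3 chk.py 4 .4 &&
q python3 -m pendant '[0,0,8,0,0,0,-1,0,0,8,0,0,0,-1]' && python3 chk.py 4 .4 &&
q python3 -m pendant '[0,0,8,0,0,0,-1,0,0,6,0,0,0,-1,0,0,0,0,0,0,-1]' && python3 chk.py 4 .4 &&
q python3 -m pendant '[0,0,3,0,0,0,-1,0,0,0,0,0,0,-1]' && python3 chk.py 4 .4 &&
q python3 -m pendant '[0,0,1,0,0,0,-1,0,0,0,0,0,0,-1]' && python3 chk.py 4 .4 &&
q python3 -m pendant '[0,0,1,0,0,0,-1,0,0,0,0,0,0,-1]' && python3 chk.py 4 .4 &&
q python3 -m pendant '[0,0,1,0,0,0,-1,0,0,0,0,0,0,-1]' && python3 chk.py 4 .4
python3 -c "
from workcell import robot
s=robot.sense();print(s['position'])"
```

```text
t39.02 tip [ -91.23 -355.45   20.36] dF [1.48 0.4  0.51] M [-0.036 -0.003 -0.04 ]
t39.27 tip [ -91.61 -356.     14.35] dF [ 0.54 -0.   -0.08] M [-0.005  0.021 -0.002]
t39.52 tip [ -92.11 -355.63    5.27] dF [0.69 0.18 0.78] M [-0.059 -0.01   0.003]
t39.77 tip [ -92.13 -355.59   -4.99] dF [ 0.57 -0.82  0.41] M [-0.029 -0.035 -0.031]
t40.02 tip [ -92.08 -355.55  -21.16] dF [ 0.49  0.2  -0.11] M [-0.009  0.057 -0.026]
t40.40 tip [ -92.35 -355.19  -35.29] dF [0.92 0.41 0.83] M [-0.027 -0.034  0.026]
t40.65 tip [ -92.03 -355.65  -37.46] dF [ 0.44 -0.71  0.37] M [-0.03  -0.003 -0.025]
t40.90 tip [ -92.02 -355.65  -38.4 ] dF [ 0.59 -0.14 -0.59] M [-0.015  0.011 -0.028]
t41.15 tip [ -92.07 -355.58  -39.54] dF [0.9  0.52 0.27] M [-0.056 -0.01  -0.055]
t41.40 tip [ -92.08 -355.53  -40.6 ] dF [ 1.29 -0.52  0.85] M [ 0.013 -0.057 -0.005]
[ 0.5449137  -0.36598402  0.09069006]
```

```bash
q() { "$@" >/dev/null; }
q python3 -m pendant '[0,0,1,0,0,0,-1,0,0,0,0,0,0,-1]' ; python3 chk.py 3 .4 &&
q python3 -m pendant '[0,0,0.7,0,0,0,-1,0,0,0,0,0,0,-1]' && python3 chk.py 3 .4 &&
q python3 -m pendant '[0,0,0.7,0,0,0,-1,0,0,0,0,0,0,-1]' && python3 chk.py 3 .4 &&
q python3 -m pendant '[0,0,0.6,0,0,0,-1,0,0,0,0,0,0,-1]' && python3 chk.py 3 .4 &&
q python3 -m pendant '[0,0,0.6,0,0,0,-1,0,0,0,0,0,0,-1]' && python3 chk.py 3 .4 &&
q python3 -m pendant '[0,0,0.6,0,0,0,-1,0,0,0,0,0,0,-1]' && python3 chk.py 3 .4
python3 -c "
from workcell import robot
s=robot.sense();print(s['position'])"
```

```text
t41.65 tip [ -92.12 -355.55  -41.61] dF [0.97 0.52 0.28] M [-0.017  0.005  0.009]
t41.90 tip [ -92.08 -355.56  -42.25] dF [1.03 0.74 0.98] M [0.008 0.    0.06 ]
t42.15 tip [ -92.06 -355.58  -42.96] dF [ 0.7  -0.   -0.18] M [ 0.014 -0.026  0.002]
t42.40 tip [ -92.02 -355.62  -43.52] dF [ 0.06 -0.07  0.64] M [-0.     0.009 -0.02 ]
t42.65 tip [ -91.97 -355.65  -43.55] dF [0.63 0.54 4.34] M [ 0.165  0.175 -0.01 ]
[ 0.54504914 -0.36608067  0.08774766]
```

The collar rests on the rack at TCP z 87.7 mm, same as when picked. Release and retreat.

```bash
python3 -m pendant '[0,0,0,0,0,0,-0.3,0,0,0,0,0,0,0.2,0,0,0,0,0,0,0.6,0,0,0,0,0,0,1,0,0,0,0,0,0,1,0,0,0,0,0,0,1,0,0,0,0,0,0,1,0,0,-10,0,0,0,1,0,0,-30,0,0,0,1,0,0,-40,0,0,0,1,0,0,-40,0,0,0,1,0,0,-40,0,0,0,1,30,-50,0,0,0,0,1,0,-60,0,0,0,0,1,0,-60,0,0,0,0,1,0,-50,0,0,0,0,1,0,0,0,0,0,0,1,0,0,0,0,0,0,1]'; python3 - <<'E'
from plan import *
import cv2
d=robot.get_image("side")["color"][285:375,285:385]
o=np.load("side0.npz")["img"][285:375,285:385]
df=cv2.absdiff(d,o).max(2);df[:, :]=df;ys,xs=np.where(df>60);print(len(ys),(xs.min()*4,xs.max()*4,ys.min()*4,ys.max()*4) if len(ys) else "")
# local match of the handle against the start picture
t=o[22:50,48:66];r=cv2.matchTemplate(d,t,cv2.TM_CCOEFF_NORMED);print(cv2.minMaxLoc(r))
E
```

```text
t: 44.9
position: [0.5165, -0.1463, 0.2482]
eef_rot: [0.001, 0.991, 0.133, 0.001]
wrist_force: [0.7, 0.2, 0.1]
opening: 0.0854
gripper_force: 0.0
623 (np.int64(0), np.int64(256), np.int64(36), np.int64(336))
(-0.6434906721115112, 0.9553475379943848, (57, 1), (49, 22))
```

The handle in the rack image is within 1 px of where it hung at the start (match 0.96), and the gripper is clear. Hand in.

```bash
python3 -c "
from workcell import robot
print(robot.finish_job())"
```

```text
the job is handed in; nothing more can be done
None
```

The nut is in the chip trough about 20 mm beyond the slot's end, and the pick hangs back in its rack slot within about 2 mm of where it started. The wrist force I read never passed about 9 N; I handed the job in after 44.9 s and got no verdict back.

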